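# Draw the drying trays out level

### The job

A big panel is to be laid across the three pull-out trays of the plate rack. One tray already stands well out: leave it and its ink jar as they are. Hook a fingertip behind the front lip of each of the other two trays and draw them out until all three lips are level, without grasping or lifting anything, with the plates still lying in their trays and nothing else on the table disturbed; then move the hand clear.

Things in the scene. Friction and masses are not known exactly. Their poses are not given: they have to be found in the camera images.
- rack: base board of the plate rack, 230 x 384 x 12 mm, fixed on the table; origin at its underside, middle of its front edge (the edge towards the robot); +x runs into the rack, +y across it. Three equal wooden cases stand on it side by side, 125 mm apart centre to centre, their front edges 5 mm behind the board's, their roofs 72 mm above the table; one tray slides in each. The order of the trays changes from start to start
- tray_a_lip (a point): the lip of the first closed tray (holds a copper plate): midpoint, across the width, of the top edge of the lip's REAR face (the face towards the case, which a fingertip hooks). Its axes are the rack's: +x into the case, so drawing out moves it along -x. 56 mm above the table. The lip is an upright aluminium plate 104 mm wide, 8 mm thick, standing 30 mm above the tray's floor (floor at 26 mm above the table); the same on all three trays
- tray_b_lip (a point): the lip of the second closed tray (holds a steel plate): midpoint, across the width, of the top edge of the lip's REAR face (the face towards the case, which a fingertip hooks). Its axes are the rack's: +x into the case, so drawing out moves it along -x. 56 mm above the table. The lip is an upright aluminium plate 104 mm wide, 8 mm thick, standing 30 mm above the tray's floor (floor at 26 mm above the table); the same on all three trays
- tray_ref_lip (a point): the lip of the tray that already stands out (an ink jar stands on it): midpoint, across the width, of the top edge of the lip's REAR face (the face towards the case, which a fingertip hooks). Its axes are the rack's: +x into the case, so drawing out moves it along -x. 56 mm above the table. The lip is an upright aluminium plate 104 mm wide, 8 mm thick, standing 30 mm above the tray's floor (floor at 26 mm above the table); the same on all three trays
- tray_a (a joint): travel of the first closed tray: 0 = fully in, grows in m as it is drawn out, stop at 0.17. At 0 the lip's rear face stands 52 mm in front of the case's front edge, leaving that gap for a fingertip, between two low side walls (inner width 96 mm, 13 mm high above the tray's floor). Slides with about 2.5 N of friction and stays where it is left. Starts at 0 to 0.02
- tray_b (a joint): travel of the second closed tray: 0 = fully in, grows in m as it is drawn out, stop at 0.17. At 0 the lip's rear face stands 52 mm in front of the case's front edge, leaving that gap for a fingertip, between two low side walls (inner width 96 mm, 13 mm high above the tray's floor). Slides with about 2.5 N of friction and stays where it is left. Starts at 0 to 0.02
- tray_ref (a joint): travel of the tray that already stands out: 0 = fully in, grows in m as it is drawn out, stop at 0.17. At 0 the lip's rear face stands 52 mm in front of the case's front edge, leaving that gap for a fingertip, between two low side walls (inner width 96 mm, 13 mm high above the tray's floor). Slides with about 2.5 N of friction and stays where it is left. Starts at 0.085 to 0.13
- plate_a: copper etching plate 120 x 80 x 5 mm, loose, lying in the first closed tray under the case's roof; origin at the centre of its underside; rides along with the tray
- plate_b: steel etching plate 120 x 80 x 5 mm, loose, lying in the second closed tray; origin at the centre of its underside
- ink_bottle: small ink jar, 38 mm across, 50 mm tall, loose, standing on the tray that is already out, just in front of the case; origin at the centre of its underside
- tape_roll: roll of tape 84 mm across, 24 mm high, lying on the roof of the rack near its middle (its top 96 mm above the table); origin at the centre of its underside
- knife: white craft knife about 170 mm long, 15 mm high, lying on the table between robot and rack, left; origin at its underside, near its middle
- pencil_case: blue pencil case 190 x 60 x 40 mm on the table between robot and rack, right; origin at the centre of its underside
- brush: brush 200 mm long lying on the table left of the rack; origin at its underside
- varnish_jar: jar 60 mm across, 75 mm tall, left of the rack; origin at the centre of its underside
- ink_bottle2: small bottle 40 mm across, 60 mm tall, right of the rack; origin at the centre of its underside
- brush_pot: white pot 80 mm across, 90 mm tall, holding brushes up to 180 mm high, right of the rack; origin at the centre of its underside
Not all that is in view belongs to the job. What is shaped like the ink_bottle but red is not meant.

How it is judged:
By the outcome, as a careful person would: the job done as asked, in the order asked, and still so for the second after the job is handed in, with the robot touching nothing.
It also fails if it takes over 56 s, if anything falls off the work surface, if the arm or the gripper's body presses on something with over 40 N, if the wrist force passes 120 N, or if a joint passes its speed limit or range.

### The arm

A 6-joint arm with a two-finger parallel gripper is mounted at the origin on the work surface. World frame = base frame: x ahead of the robot, y to its left, z up, the work surface at z = 0. Lengths are in mm, angles in rad, forces in N, time in s.
With the tool pointing down it reaches from about 250 to 775 mm from the base axis. Payload 4 kg.
Tool frame: the origin (TCP) lies at the very end of the fingers, on their centre line; the grasp point (between the pads) lies 19 mm behind it; z points along the fingers, y is the line along which they close (so a half turn about z gives the same grasp; the last joint's range is limited). The gripper opens to 94 mm and grips with 3 to 60 N. Pads are 16 mm wide; open, the fingers measure 119 mm over their backs; the gripper's body (75 mm by 177 mm) begins 78 mm behind the grasp point.
Start: joints at [-1.323, 0.087, 1.371, -0, 1.684, -0.103], TCP at [189.005, -516.524, 205.506] pointing down, gripper open.
Joint ranges: [-3.1, 3.1], [-0.76, 2.03], [0.27, 2.55], [-1.08, 4.22], [0.17, 2.65], [-2.57, 2.57]. Speed limits (rad/s): [2.79, 2.79, 3.14, 3.14, 3.14, 3.14].

### API

Orientations are given as a rotation vector (axis times angle).
In Python, from workcell import env gives the robot as it stands. The module is installed in compiled form; this text tells all that it offers.
- The arm moves only by the tool play_rows, never from a script. Its argument "moves" is a list of rows, each an object with "gripper": the closure in counts, from 0 (fully open) to 255 (shut); "xyz": the shift along the world's x, y, z in cm, a list of three; "delta_rot": the turn, a rotation vector about the world's x, y, z in degrees, a list of three. In form: [{"gripper": gripper, "xyz": [dx, dy, dz], "delta_rot": [wx, wy, wz]}, ...]. A call has 1 to 5 rows; each row is the pose to reach, as a shift and turn from the pose commanded when the call began; what a row does not reach only later rows make up. A row lasts 1/10 s, in which the tool goes at most 50 mm and 8.59 degrees, less where a joint would pass 70% of its speed; a pose out of reach is approached as far as the arm can. A call with a gripper value outside its range is refused whole. The fingers move at their own pace and stop on an object; the grip force is fixed at half the most. Time passes only in rows, so rows that repeat a pose let the fingers close. It gives the time, the measured TCP pose, the force, the opening and the grip force at its end, in the units of the state.
- env.state(): the state, without advancing time (a new reading comes with each control period).
- env.get_image(name): name is "scene" or "top" or "wrist"; returns a dict with "color" (420x560x3 uint8, blue, green, red), "fovy" (degrees; the focal length in pixels is half the picture's height over the tangent of half this angle, whatever the lens; pixels are square), "cx", "cy" (the principal point, pixels), "k1" (the pictures are not rectified: a ray, as slopes to the right and down, at radius r is drawn at 1 + k1 r^2 times it, then the intrinsics apply), "world_to_cam" (4x4, takes a point from world to camera coordinates). Camera axes: x right, y up, looking along -z (the intrinsics and any distortion apply to the point x, -y, -z); pixel columns grow to the right and rows downward; lengths in mm; the calibration is good to about 2 mm. A picture is of the moment at which its call begins. There is no depth.
- env.hand_in(): hands the job in; it is judged then, once.
Trained networks look in a picture, given as the dict that the camera call returned (one of the last four; its "shot" number tells which), for a name from the list of things; names that differ only in an ending like _2 or _b are one class to them, and where a whole thing is asked for, a point or a joint stands for the part that bears it (a point fixed in the world has none). Each returns a list of dicts, best first, with "conf" (0 to 1); they miss things now and then, are a little off and sometimes report something else, mostly with a low value. They report only what shows in the picture. A call takes as long as a camera call. They do not tell look-alikes from the thing itself.
- env.find_in(picture, target): "pixel" ([column, row] in pixels, amid what is visible of it).
- env.landmark_of(picture, target): "pixel" ([column, row] in pixels: a listed point, or the origin of a listed thing).
The state is a dict: "time_s": time; "q": joint angles; "joint_velocities": joint speeds; "joint_efforts": joint torques, N m; "tcp_pos": TCP position; "tcp_rot": TCP orientation; "ft_force": force on the tool from outside, world axes, zero at the start; "wrist_torque": the same for the moment, N m; "grip_width": opening from 0.0 (shut) to 1.0 (fully open); "grip_force": force on a finger pad.
Only numpy, scipy, OpenCV 4.12 (cv2) and the standard library are available. Lean on these libraries where they do the work, as an engineer would, in place of code of your own. Each camera call takes 0.05 s, during which the arm holds its last target. There are 200 camera calls.

## Working session

There is one attempt and no reset: what is moved stays moved. The work goes in short steps, Python scripts to look and compute and a tool call to move; the robot and the scene stay as the last step left them, time stands still between calls to the robot, and variables do not carry over. Pictures are saved under pics/ and viewed, at most 10 in all, crops included, and the job is handed in when it is done.

Besides the shell and the picture viewer there is one more tool, called after "Call:" by a JSON object that holds its "fn" and its "kwargs", one argument or row to a line. play_rows: Moves the arm, as the interface text tells. Its arguments: {"type":"object","properties":{"moves":{"type":"array","items":{"type":"object","properties":{"gripper":{"type":"number"},"xyz":{"type":"array","items":{"type":"number"}},"delta_rot":{"type":"array","items":{"type":"number"}}}}}},"required":["moves"]}

```bash
mkdir -p pics; cat > h.py <<'E'
import numpy as np, cv2
from workcell import env
def ray(p,px):
    f=210/np.tan(np.radians(p["fovy"])/2)
    d=np.array([(px[0]-p["cx"])/f,(px[1]-p["cy"])/f]);u=d.copy()
    for _ in range(20): u=d/(1+p["k1"]*(u@u))
    M=np.array(p["world_to_cam"]);R=M[:3,:3];o=-R.T@M[:3,3]
    return o,R.T@np.array([u[0],-u[1],-1.])
def at(p,px,z):
    o,d=ray(p,px);return o+d*(z-o[2])/d[2]
def proj(p,X):
    M=np.array(p["world_to_cam"]);c=M[:3,:3]@np.array(X,float)+M[:3,3]
    u=np.array([c[0],-c[1]])/-c[2];f=210/np.tan(np.radians(p["fovy"])/2)
    return u*(1+p["k1"]*(u@u))*f+[p["cx"],p["cy"]]
E
python3 - <<'E'
from h import *
for n in("scene","top"):
    p=env.get_image(n);cv2.imwrite(f"pics/{n}0.png",p["color"])
    for t,z in(("rack",0),("tray_a_lip",56),("tray_ref_lip",56),("plate_a",28),("ink_bottle",28),("tape_roll",72),("knife",0),("pencil_case",0)):
        for r in env.landmark_of(p,t)[:4]: print(n,t,np.round(r["pixel"]),round(r["conf"],2),np.round(at(p,r["pixel"],z)))
print(env.state())
E
```

```text
scene tray_a_lip [307. 209.] 0.7 [588.  69.  56.]
scene tray_a_lip [138. 283.] 0.55 [ 508. -408.   56.]
scene tray_ref_lip [219. 252.] 0.76 [ 556. -199.   56.]
scene plate_a [308. 213.] 0.59 [586.  76.  28.]
scene ink_bottle [138. 277.] 0.78 [ 478. -397.   28.]
scene ink_bottle [220. 234.] 0.74 [ 495. -155.   28.]
scene ink_bottle [181. 263.] 0.69 [ 507. -288.   28.]
scene ink_bottle [239. 280.] 0.48 [ 642. -198.   28.]
scene tape_roll [299. 293.] 0.8 [ 778. -111.   72.]
scene knife [298. 140.] 0.78 [334. 242.   0.]
scene pencil_case [154. 222.] 0.83 [ 333. -275.    0.]
scene pencil_case [308. 210.] 0.71 [563.  95.   0.]
top tray_a_lip [249. 201.] 0.56 [595.  57.  56.]
top tray_ref_lip [343. 214.] 0.93 [ 554. -194.   56.]
top ink_bottle [416. 246.] 0.76 [ 466. -392.   28.]
top ink_bottle [325. 243.] 0.76 [ 481. -146.   28.]
top ink_bottle [372. 242.] 0.59 [ 480. -273.   28.]
top ink_bottle [338. 185.] 0.46 [ 641. -189.   28.]
top tape_roll [308. 132.] 0.88 [ 782. -105.   72.]
top knife [189. 298.] 0.71 [341. 227.   0.]
top knife [249. 201.] 0.34 [606.  61.   0.]
top pencil_case [372. 302.] 0.77 [ 321. -271.    0.]
{'time_s': 0.9, 'q': array([-1.32309403e+00,  8.71687035e-02,  1.37068374e+00, -7.31037622e-07,
        1.68358627e+00, -1.03104543e-01]), 'joint_velocities': array([-1.71456307e-03, -5.37753787e-05,  2.91623390e-03,  1.07360770e-04,
        1.52299674e-04,  1.60138506e-03]), 'joint_efforts': array([ 3.67462253e-04, -3.40029180e+01, -3.02601242e+01,  7.16435909e-02,
        2.34771520e-02,  1.43140335e-05]), 'tcp_pos': array([ 189.01055618, -516.53243466,  205.53126221]), 'tcp_rot': array([3.09323753e+00, 5.48197898e-01, 1.63290992e-05]), 'ft_force': array([-0.03498112, -0.62787054,  1.45168762]), 'wrist_torque': array([-0.03229817,  0.00159265, -0.03518443]), 'grip_force': 0.0, 'grip_width': 0.997836392930331}
```

```bash
cd pics; python3 -c "
import cv2,numpy as np
a=cv2.imread('scene0.png');b=cv2.imread('top0.png');cv2.imwrite('both.png',cv2.resize(np.vstack([a,b]),(400,600)))"
```

```text
(no output)
```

View pics/top0.png

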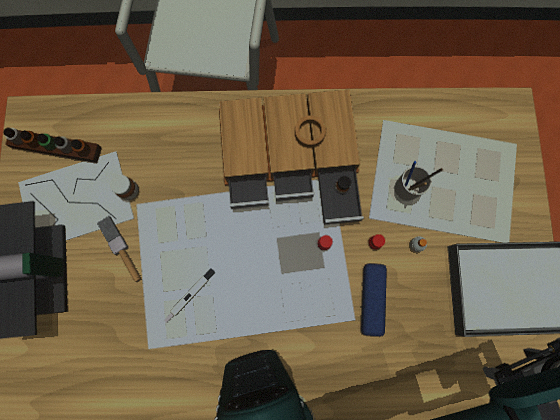

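View pics/scene0.png

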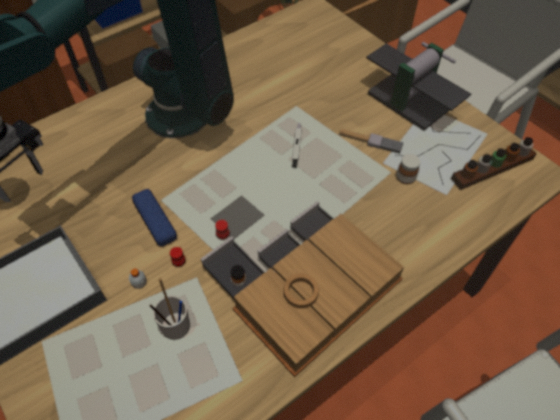

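The top view shows the three cases at (245,140), (290,135) and (335,130). The closed trays' lips are near (249,205) and (294,196). The tray that stands out has its lip at (343,220) and the dark ink jar at (343,184). Look-alikes: red jars at (325,243) and (377,242), and a bottle at (418,244). I choose the two lips at (249,205) and (294,196), and check them in a close crop.

```bash
python3 - <<'E'
import cv2
b=cv2.imread('pics/top0.png')[85:230,212:372]
cv2.imwrite('pics/c1.png',cv2.convertScaleAbs(cv2.resize(b,None,fx=4,fy=4,interpolation=cv2.INTER_CUBIC),alpha=1.5,beta=20))
E
```

```text
(no output)
```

View pics/c1.png

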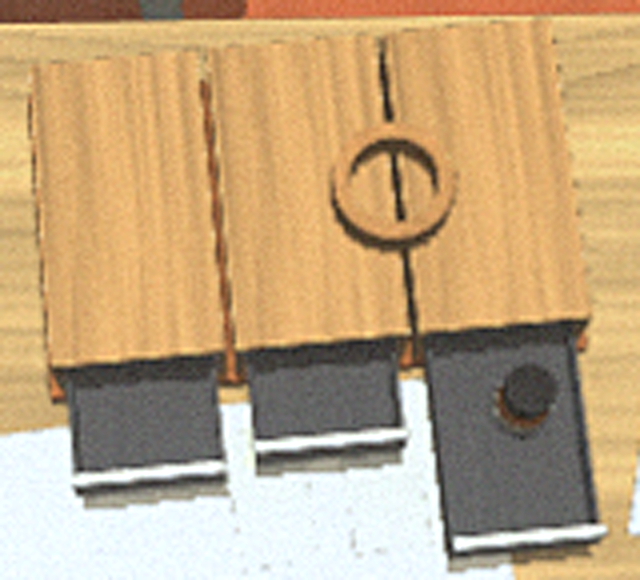

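The crop confirms the choice: left lip strip from (73,478) to (226,463), middle from (255,441) to (404,431), reference from (453,541) to (604,528), in crop pixels. The roof's front edge runs from (50,366) to (588,320).

```bash
python3 - <<'E'
from h import *
p=env.get_image("top")
c=lambda x,y:(212+x/4-.4,85+y/4-.4)
P=lambda x,y,z:at(p,c(x,y),z)
for n,a,b,z in(("roof",(50,368),(588,322),72),("L",(73,474),(226,460),56),("M",(255,439),(404,427),56),("R",(453,538),(604,524),56)):
    A,B=P(*a,z),P(*b,z);d=A-B
    print(n,A.round(1),B.round(1),"mid",((A+B)/2).round(1),"yaw",np.degrees(np.arctan2(-d[0],d[1])).round(2),np.linalg.norm(d).round(1))
print(p["fovy"],p["k1"],np.array(p["world_to_cam"]).round(3).tolist())
E
```

```text
roof [658.9 123.3  72. ] [ 684.3 -239.6   72. ] mid [671.6 -58.1  72. ] yaw 4.0 363.8
L [589.3 109.5  56. ] [597.    6.4  56. ] mid [593.1  58.   56. ] yaw 4.26 103.3
M [611.1 -13.3  56. ] [ 617.6 -114.2   56. ] mid [614.3 -63.7  56. ] yaw 3.65 101.0
R [ 540.8 -144.3   56. ] [ 548.4 -245.8   56. ] mid [ 544.6 -195.    56. ] yaw 4.27 101.8
52.81283979808786 -0.044799332957922336 [[-0.018, -1.0, -0.002, -6.828], [0.982, -0.019, 0.185, -555.607], [-0.185, 0.001, 0.983, -1083.002], [0.0, 0.0, 0.0, 1.0]]
```

Call:
{"fn": "play_rows", "kwargs": {
  "moves": [
    {"gripper": 255, "xyz": [2.5, 3, 0.3], "delta_rot": [0, 0, -1]},
    {"gripper": 255, "xyz": [5, 6, 0.6], "delta_rot": [0, 0, -2]},
    {"gripper": 255, "xyz": [7.5, 9, 0.9], "delta_rot": [0, 0, -3]},
    {"gripper": 255, "xyz": [10, 12, 1.2], "delta_rot": [0, 0, -4]},
    {"gripper": 255, "xyz": [12.5, 15, 1.5], "delta_rot": [0, 0, -5]}
  ]
}}

```text
time_s: 1.45
tcp_pos: [314.8, -365.3, 220.8]
tcp_rot: [3.114, 0.411, 0.001]
ft_force: [0.3, -1.4, -0.1]
grip_width: 0.608
grip_force: 0.0
```

Call:
{"fn": "play_rows", "kwargs": {
  "moves": [
    {"gripper": 255, "xyz": [2.5, 3, 0.3], "delta_rot": [0, 0, -1]},
    {"gripper": 255, "xyz": [5, 6, 0.6], "delta_rot": [0, 0, -2]},
    {"gripper": 255, "xyz": [7.5, 9, 0.9], "delta_rot": [0, 0, -3]},
    {"gripper": 255, "xyz": [10, 12, 1.2], "delta_rot": [0, 0, -4]},
    {"gripper": 255, "xyz": [12.5, 15, 1.5], "delta_rot": [0, 0, -5]}
  ]
}}

```text
time_s: 1.95
tcp_pos: [439.8, -215.2, 235.9]
tcp_rot: [3.129, 0.275, 0.001]
ft_force: [1.1, -0.7, 0.0]
grip_width: 0.185
grip_force: 0.0
```

Call:
{"fn": "play_rows", "kwargs": {
  "moves": [
    {"gripper": 255, "xyz": [2.5, 3, 0.3], "delta_rot": [0, 0, -1]},
    {"gripper": 255, "xyz": [5, 6, 0.6], "delta_rot": [0, 0, -2]},
    {"gripper": 255, "xyz": [7.5, 9, 0.9], "delta_rot": [0, 0, -4]},
    {"gripper": 255, "xyz": [10, 12, 1.2], "delta_rot": [0, 0, -6.1]},
    {"gripper": 255, "xyz": [11, 15, 1.5], "delta_rot": [0, 0, -6.1]}
  ]
}}

```text
time_s: 2.45
tcp_pos: [550.4, -65.0, 250.0]
tcp_rot: [-3.14, -0.11, 0.0]
ft_force: [0.1, -0.3, -0.1]
grip_width: 0.007
grip_force: 0.0
```

```bash
python3 - <<'E'
from h import *
p=env.get_image("wrist");cv2.imwrite("pics/w1.png",p["color"])
s=env.state();print(s["tcp_pos"],s["tcp_rot"],s["time_s"],s["ft_force"])
for r in env.landmark_of(p,"tray_a_lip")+env.landmark_of(p,"tray_ref_lip"): print(np.round(r["pixel"]),round(r["conf"],2),at(p,r["pixel"],56).round(1))
E
```

```text
[551.18700118 -60.54724112 250.61182965] [-3.13532597e+00 -1.18148378e-01 -2.37455555e-03] 2.5 [ 0.23275189  1.29661347 -0.29644179]
[181. 148.] 0.58 [595.8  56.   56. ]
[389. 202.] 0.6 [ 547.6 -200.2   56. ]
```

View pics/w1.png

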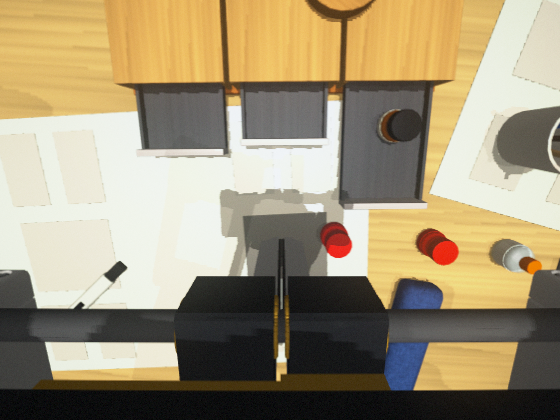

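The wrist view shows the rear lip edges at about (182,150) left, (284,139) middle and (384,203) reference. The fingers are shut and nothing is disturbed. I now refine the edges to subpixel.

```bash
cat > lips.py <<'E'
from h import *
def lips(p,boxes,z=56):
    """fit the dark-to-bright rear edge of each lip; boxes: (c0,c1,r0,r1)"""
    g=cv2.GaussianBlur(cv2.cvtColor(p["color"],cv2.COLOR_BGR2GRAY).astype(np.float32),(0,0),.8);out=[]
    for c0,c1,r0,r1 in boxes:
        pts=[]
        for c in range(c0,c1,2):
            d=np.diff(g[r0:r1,c]);i=int(d.argmax())
            if 0<i<len(d)-1:
                a,b,e=d[i-1:i+2];i+=.5*(a-e)/(a-2*b+e)
            pts.append(at(p,(c,r0+i+.5),z)[:2])
        pts=np.array(pts);m=np.median(pts,0);k=np.polyfit(pts[:,1],pts[:,0],1)
        r=np.abs(np.polyval(k,pts[:,1])-pts[:,0]);ok=r<2.5;k=np.polyfit(pts[ok,1],pts[ok,0],1)
        out.append((np.polyval(k,m[1]),m[1],np.degrees(np.arctan(-k[0])),ok.mean()))
    return np.array(out)
E
python3 - <<'E'
from lips import *
p=env.get_image("wrist")
L=lips(p,[(148,218,143,155),(250,318,132,144),(350,416,196,208)]);print(L.round(2))
for a in (3.8,4.0,4.2,4.4):
    x=np.array([np.cos(np.radians(a)),np.sin(np.radians(a))]);s=L[:,:2]@x;print(a,(s-s[2]).round(1))
for n,a,b in(("L",(137,150),(228,150)),("M",(240,139.5),(327,139.5)),("R",(342,203),(427,203))): print(n,at(p,a,56).round(1),at(p,b,56).round(1))
print(at(p,(114,83),72),at(p,(453,80),72),np.linalg.inv(np.array(p["world_to_cam"]))[:3,3])
s=env.state();print(s["tcp_pos"],s["tcp_rot"])
E
```

```text
[[ 595.07   55.02    4.27    1.  ]
 [ 615.23  -63.49    4.3     1.  ]
 [ 546.25 -191.54    4.37    1.  ]]
3.8 [65.1 77.3  0. ]
4.0 [65.9 77.7  0. ]
4.2 [66.7 78.2  0. ]
4.4 [67.6 78.6  0. ]
L [588.5 108.5  56. ] [5.962e+02 5.000e-01 5.600e+01]
M [609.4 -13.2  56. ] [ 616.9 -115.3   56. ]
R [ 542.  -142.2   56. ] [ 549.7 -247.5   56. ]
[659.95904501 123.5986755   72.        ] [ 689.85228108 -242.27108879   72.        ] [621.31550257 -60.63988176 429.5494133 ]
[549.02035298 -66.30634395 250.42363988] [ 3.13881462e+00  1.11775720e-01 -5.83380706e-04]
```

Call:
{"fn": "play_rows", "kwargs": {
  "moves": [
    {"gripper": 255, "xyz": [3, 0.2, 0], "delta_rot": [0, 0, 0.2]},
    {"gripper": 255, "xyz": [6, 0.3, -2], "delta_rot": [0, 0, 0.2]},
    {"gripper": 255, "xyz": [8.6, 0.4, -5], "delta_rot": [0, 0, 0.2]},
    {"gripper": 255, "xyz": [8.6, 0.4, -9], "delta_rot": [0, 0, 0.2]},
    {"gripper": 255, "xyz": [8.6, 0.4, -13], "delta_rot": [0, 0, 0.2]}
  ]
}}

```text
time_s: 3.15
tcp_pos: [635.2, -64.6, 119.1]
tcp_rot: [3.139, 0.112, 0.001]
ft_force: [0.7, -0.1, -0.6]
grip_width: 0.008
grip_force: 0.0
```

Call:
{"fn": "play_rows", "kwargs": {
  "moves": [
    {"gripper": 255, "xyz": [0, 0, -2], "delta_rot": [0, 0, 0]},
    {"gripper": 255, "xyz": [0, 0, -4], "delta_rot": [0, 0, 0]},
    {"gripper": 255, "xyz": [0, 0, -6], "delta_rot": [0, 0, 0]},
    {"gripper": 255, "xyz": [0, 0, -8.2], "delta_rot": [0, 0, 0]},
    {"gripper": 255, "xyz": [0, 0, -8.2], "delta_rot": [0, 0, 0]}
  ]
}}

```text
time_s: 3.65
tcp_pos: [631.5, -63.9, 34.4]
tcp_rot: [-3.138, -0.112, 0.013]
ft_force: [-0.3, 0.9, -1.3]
grip_width: 0.004
grip_force: 0.0
```

Call:
{"fn": "play_rows", "kwargs": {
  "moves": [
    {"gripper": 255, "xyz": [-0.4, -0.03, 0.1], "delta_rot": [0, 0, 0]},
    {"gripper": 255, "xyz": [-0.8, -0.06, 0.1], "delta_rot": [0, 0, 0]},
    {"gripper": 255, "xyz": [-1.2, -0.09, 0.1], "delta_rot": [0, 0, 0]},
    {"gripper": 255, "xyz": [-1.6, -0.12, 0.1], "delta_rot": [0, 0, 0]},
    {"gripper": 255, "xyz": [-2, -0.15, 0.1], "delta_rot": [0, 0, 0]}
  ]
}}

```text
time_s: 4.15
tcp_pos: [616.5, -64.6, 41.5]
tcp_rot: [3.138, 0.115, 0.008]
ft_force: [3.9, -0.5, 2.5]
grip_width: 0.002
grip_force: 1.4
```

Call:
{"fn": "play_rows", "kwargs": {
  "moves": [
    {"gripper": 255, "xyz": [-0.5, -0.04, 0], "delta_rot": [0, 0, 0]},
    {"gripper": 255, "xyz": [-1, -0.07, 0], "delta_rot": [0, 0, 0]},
    {"gripper": 255, "xyz": [-1.5, -0.11, 0], "delta_rot": [0, 0, 0]},
    {"gripper": 255, "xyz": [-2, -0.15, 0], "delta_rot": [0, 0, 0]},
    {"gripper": 255, "xyz": [-2.5, -0.18, 0], "delta_rot": [0, 0, 0]}
  ]
}}

```text
time_s: 4.65
tcp_pos: [589.5, -65.7, 39.5]
tcp_rot: [-3.139, -0.115, 0.0]
ft_force: [2.9, -0.1, 2.4]
grip_width: 0.007
grip_force: 1.5
```

Call:
{"fn": "play_rows", "kwargs": {
  "moves": [
    {"gripper": 255, "xyz": [-0.5, -0.04, 0], "delta_rot": [0, 0, 0]},
    {"gripper": 255, "xyz": [-1, -0.07, 0], "delta_rot": [0, 0, 0]},
    {"gripper": 255, "xyz": [-1.5, -0.11, 0], "delta_rot": [0, 0, 0]},
    {"gripper": 255, "xyz": [-2, -0.15, 0], "delta_rot": [0, 0, 0]},
    {"gripper": 255, "xyz": [-2.5, -0.18, 0], "delta_rot": [0, 0, 0]}
  ]
}}

```text
time_s: 5.15
tcp_pos: [564.5, -67.7, 39.5]
tcp_rot: [3.139, 0.115, -0.0]
ft_force: [3.7, -0.4, 1.3]
grip_width: 0.003
grip_force: 1.4
```

Call:
{"fn": "play_rows", "kwargs": {
  "moves": [
    {"gripper": 255, "xyz": [-0.4, -0.03, 0], "delta_rot": [0, 0, 0]},
    {"gripper": 255, "xyz": [-0.8, -0.06, 0], "delta_rot": [0, 0, 0]},
    {"gripper": 255, "xyz": [-1.1, -0.08, 0], "delta_rot": [0, 0, 0]},
    {"gripper": 255, "xyz": [-1.1, -0.08, 0], "delta_rot": [0, 0, 0]},
    {"gripper": 255, "xyz": [-1.1, -0.08, 0], "delta_rot": [0, 0, 0]}
  ]
}}

```text
time_s: 5.65
tcp_pos: [553.0, -68.3, 38.9]
tcp_rot: [-3.139, -0.115, 0.004]
ft_force: [0.7, -0.9, 0.8]
grip_width: 0.005
grip_force: 0.4
```

```bash
python3 - <<'E'
from h import *
p=env.get_image("wrist");q=env.get_image("top")
cv2.imwrite("pics/w2.png",np.vstack([p["color"][:300],cv2.resize(q["color"][85:230,212:372],(331,300)).copy() if 0 else cv2.copyMakeBorder(cv2.resize(q["color"][85:230,212:372],(331,300)),0,0,0,229,0)]))
s=env.state();print(s["tcp_pos"],s["tcp_rot"],s["time_s"],s["ft_force"])
for X in((546,-193,56),(545,-68,56),(595,55,56)):print(proj(p,X))
E
```

```text
[553.03014029 -68.20446031  38.7620072 ] [-3.13893464 -0.11507146  0.00403694] 5.75 [-0.87765147  0.11430472 -0.46226685]
[492.9619862  289.18447953]
[278.07523814 276.69364791]
[ 52.08818658 173.9733422 ]
```

View pics/w2.png

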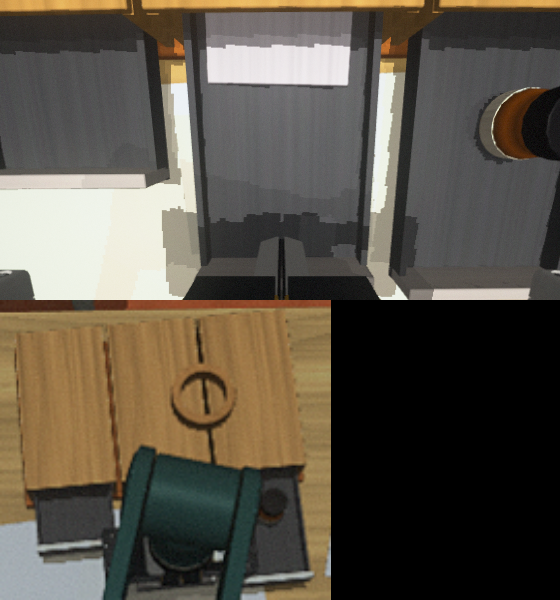

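The steel plate is riding along in the middle tray, and its lip is about 8 mm short of the reference. Next I do the left tray, then measure both and trim.

Call:
{"fn": "play_rows", "kwargs": {
  "moves": [
    {"gripper": 255, "xyz": [0.6, 0.05, 0], "delta_rot": [0, 0, 0]},
    {"gripper": 255, "xyz": [1.2, 0.1, 0], "delta_rot": [0, 0, 0]},
    {"gripper": 255, "xyz": [1.2, 0.1, 2], "delta_rot": [0, 0, 0]},
    {"gripper": 255, "xyz": [1.2, 0.1, 4], "delta_rot": [0, 0, 0]},
    {"gripper": 255, "xyz": [2, 1, 6.5], "delta_rot": [0, 0, 0]}
  ]
}}

```text
time_s: 6.25
tcp_pos: [573.0, -58.8, 103.8]
tcp_rot: [-3.139, -0.113, 0.006]
ft_force: [0.4, 0.8, 1.1]
grip_width: 0.008
grip_force: 0.0
```

Call:
{"fn": "play_rows", "kwargs": {
  "moves": [
    {"gripper": 255, "xyz": [1, 3, 0], "delta_rot": [0, 0, 0]},
    {"gripper": 255, "xyz": [2, 6, 0], "delta_rot": [0, 0, 0]},
    {"gripper": 255, "xyz": [3.2, 9, 0], "delta_rot": [0, 0, 0]},
    {"gripper": 255, "xyz": [4.1, 11.4, 0], "delta_rot": [0, 0, 0]},
    {"gripper": 255, "xyz": [4.1, 11.4, 0], "delta_rot": [0, 0, 0]}
  ]
}}

```text
time_s: 6.75
tcp_pos: [615.7, 58.8, 103.9]
tcp_rot: [-3.138, -0.121, 0.001]
ft_force: [0.1, 0.2, 0.1]
grip_width: 0.006
grip_force: 0.0
```

Call:
{"fn": "play_rows", "kwargs": {
  "moves": [
    {"gripper": 255, "xyz": [0, 0, -1.5], "delta_rot": [0, 0, 0]},
    {"gripper": 255, "xyz": [0, 0, -3], "delta_rot": [0, 0, 0]},
    {"gripper": 255, "xyz": [0, 0, -5], "delta_rot": [0, 0, 0]},
    {"gripper": 255, "xyz": [0, 0, -6.5], "delta_rot": [0, 0, 0]},
    {"gripper": 255, "xyz": [0, 0, -6.5], "delta_rot": [0, 0, 0]}
  ]
}}

```text
time_s: 7.25
tcp_pos: [611.9, 54.5, 35.0]
tcp_rot: [-3.14, -0.113, 0.013]
ft_force: [0.3, -0.7, -0.2]
grip_width: 0.003
grip_force: 0.0
```

Call:
{"fn": "play_rows", "kwargs": {
  "moves": [
    {"gripper": 255, "xyz": [-0.4, -0.03, 0], "delta_rot": [0, 0, 0]},
    {"gripper": 255, "xyz": [-0.8, -0.06, 0], "delta_rot": [0, 0, 0]},
    {"gripper": 255, "xyz": [-1.2, -0.09, 0], "delta_rot": [0, 0, 0]},
    {"gripper": 255, "xyz": [-1.6, -0.12, 0], "delta_rot": [0, 0, 0]},
    {"gripper": 255, "xyz": [-2, -0.15, 0], "delta_rot": [0, 0, 0]}
  ]
}}

```text
time_s: 7.75
tcp_pos: [596.1, 53.9, 40.8]
tcp_rot: [3.139, 0.115, 0.006]
ft_force: [2.9, 0.2, 1.5]
grip_width: 0.003
grip_force: 1.4
```

Call:
{"fn": "play_rows", "kwargs": {
  "moves": [
    {"gripper": 255, "xyz": [-0.5, -0.04, 0], "delta_rot": [0, 0, 0]},
    {"gripper": 255, "xyz": [-1, -0.07, 0], "delta_rot": [0, 0, 0]},
    {"gripper": 255, "xyz": [-1.5, -0.11, 0], "delta_rot": [0, 0, 0]},
    {"gripper": 255, "xyz": [-2, -0.15, 0], "delta_rot": [0, 0, 0]},
    {"gripper": 255, "xyz": [-2.5, -0.18, 0], "delta_rot": [0, 0, 0]}
  ]
}}

```text
time_s: 8.25
tcp_pos: [569.7, 52.3, 39.7]
tcp_rot: [3.139, 0.115, 0.001]
ft_force: [3.5, 0.2, 2.2]
grip_width: 0.002
grip_force: 1.5
```

Call:
{"fn": "play_rows", "kwargs": {
  "moves": [
    {"gripper": 255, "xyz": [-0.5, -0.04, 0], "delta_rot": [0, 0, 0]},
    {"gripper": 255, "xyz": [-1, -0.07, 0], "delta_rot": [0, 0, 0]},
    {"gripper": 255, "xyz": [-1.5, -0.11, 0], "delta_rot": [0, 0, 0]},
    {"gripper": 255, "xyz": [-2, -0.15, 0], "delta_rot": [0, 0, 0]},
    {"gripper": 255, "xyz": [-2.5, -0.18, 0], "delta_rot": [0, 0, 0]}
  ]
}}

```text
time_s: 8.75
tcp_pos: [544.6, 50.4, 39.5]
tcp_rot: [3.139, 0.115, 0.0]
ft_force: [3.0, -0.7, 2.4]
grip_width: 0.007
grip_force: 1.4
```

Call:
{"fn": "play_rows", "kwargs": {
  "moves": [
    {"gripper": 255, "xyz": [0, 0, 0], "delta_rot": [0, 0, 0]},
    {"gripper": 255, "xyz": [0, 0, 0], "delta_rot": [0, 0, 0]},
    {"gripper": 255, "xyz": [0, 0, 0], "delta_rot": [0, 0, 0]}
  ]
}}

```text
time_s: 9.05
tcp_pos: [543.7, 50.5, 38.5]
tcp_rot: [-3.139, -0.115, 0.005]
ft_force: [0.1, -0.2, 0.4]
grip_width: 0.008
grip_force: 0.0
```

Call:
{"fn": "play_rows", "kwargs": {
  "moves": [
    {"gripper": 255, "xyz": [0.6, 0.05, 0], "delta_rot": [0, 0, 0]},
    {"gripper": 255, "xyz": [1.2, 0.1, 0], "delta_rot": [0, 0, 0]},
    {"gripper": 255, "xyz": [1.2, 0.1, 3], "delta_rot": [0, 0, 0]},
    {"gripper": 255, "xyz": [1.2, -2, 7], "delta_rot": [0, 0, 0]},
    {"gripper": 255, "xyz": [0.8, -5, 11], "delta_rot": [0, 0, 0]}
  ]
}}

```text
time_s: 9.55
tcp_pos: [553.1, 1.3, 149.7]
tcp_rot: [-3.139, -0.12, 0.003]
ft_force: [0.9, -0.4, -0.1]
grip_width: 0.005
grip_force: 0.0
```

Call:
{"fn": "play_rows", "kwargs": {
  "moves": [
    {"gripper": 255, "xyz": [-1.5, -2, 3], "delta_rot": [0, 0, 0]},
    {"gripper": 255, "xyz": [-3, -4, 6], "delta_rot": [0, 0, 0]},
    {"gripper": 255, "xyz": [-5, -6.5, 10], "delta_rot": [0, 0, 0]},
    {"gripper": 255, "xyz": [-5, -6.5, 10], "delta_rot": [0, 0, 0]},
    {"gripper": 255, "xyz": [-5, -6.5, 10], "delta_rot": [0, 0, 0]}
  ]
}}

```text
time_s: 10.05
tcp_pos: [503.8, -65.0, 250.8]
tcp_rot: [3.139, 0.113, 0.005]
ft_force: [-0.9, 0.3, -0.3]
grip_width: 0.007
grip_force: 0.0
```

```bash
python3 - <<'E'
from h import *
p=env.get_image("wrist");cv2.imwrite("pics/w3.png",p["color"])
s=env.state();print(s["tcp_pos"],s["tcp_rot"],s["time_s"])
for X in((546,-191.5,56),(545,-68,56),(537,52,56)):print(proj(p,X))
E
```

```text
[503.28254189 -64.39160033 248.94785231] [-3.13912711e+00 -1.14510252e-01  3.14637550e-04] 10.1
[387.4992754  166.11321147]
[285.18034938 159.44276271]
[184.68649076 158.96752136]
```

View pics/w3.png

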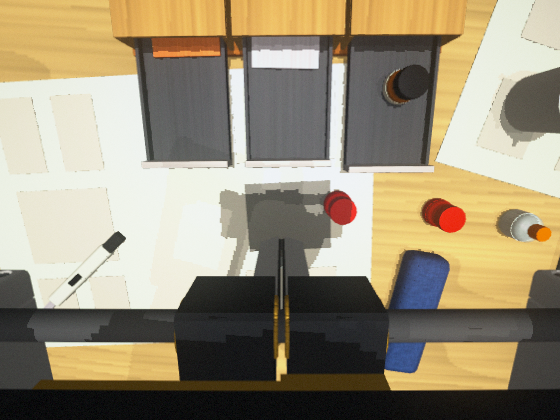

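The wrist view shows the copper plate (left tray) and the steel plate (middle tray) both riding along. Lip rear edges are at rows of about 161 left, 160 middle and 166 reference. I measure the remainder.

```bash
python3 - <<'E'
from lips import *
p=env.get_image("wrist")
L=lips(p,[(155,222,155,167),(254,322,154,166),(355,424,160,172)]);print(L.round(2))
for a in (4.0,4.2,4.4,L[:,2].mean()):
    x=np.array([np.cos(np.radians(a)),np.sin(np.radians(a))]);s=L[:,:2]@x;print(a,(s-s[2]).round(2))
# two roof-front corners for the yaw
print(at(p,(112,37),72),at(p,(462,36),72),env.state()["tcp_pos"])
E
```

```text
[[ 534.8    48.35    4.83    1.  ]
 [ 544.1   -69.25    4.36    1.  ]
 [ 546.17 -191.54    4.63    1.  ]]
4.0 [5.39 6.47 0.  ]
4.2 [6.23 6.89 0.  ]
4.4 [7.07 7.32 0.  ]
4.605944592630704 [7.93 7.76 0.  ]
[658.90047814 123.41934018  72.        ] [ 686.54827579 -241.31511478   72.        ] [502.95242407 -63.94526328 247.82902547]
```

Call:
{"fn": "play_rows", "kwargs": {
  "moves": [
    {"gripper": 255, "xyz": [2, 0, -2], "delta_rot": [0, 0, 0]},
    {"gripper": 255, "xyz": [4, -0.1, -4], "delta_rot": [0, 0, 0]},
    {"gripper": 255, "xyz": [6.2, -0.2, -8], "delta_rot": [0, 0, 0]},
    {"gripper": 255, "xyz": [6.2, -0.2, -11], "delta_rot": [0, 0, 0]},
    {"gripper": 255, "xyz": [6.2, -0.2, -14], "delta_rot": [0, 0, 0]}
  ]
}}

```text
time_s: 10.65
tcp_pos: [564.1, -65.0, 104.6]
tcp_rot: [-3.138, -0.118, 0.009]
ft_force: [0.1, 0.1, 0.6]
grip_width: 0.005
grip_force: 0.0
```

Call:
{"fn": "play_rows", "kwargs": {
  "moves": [
    {"gripper": 255, "xyz": [0, 0, -2], "delta_rot": [0, 0, 0]},
    {"gripper": 255, "xyz": [0, 0, -4], "delta_rot": [0, 0, 0]},
    {"gripper": 255, "xyz": [0, 0, -6], "delta_rot": [0, 0, 0]},
    {"gripper": 255, "xyz": [0, 0, -7], "delta_rot": [0, 0, 0]},
    {"gripper": 255, "xyz": [0, 0, -7], "delta_rot": [0, 0, 0]}
  ]
}}

```text
time_s: 11.15
tcp_pos: [562.8, -65.2, 35.7]
tcp_rot: [-3.138, -0.117, 0.011]
ft_force: [0.4, -0.3, 0.8]
grip_width: 0.007
grip_force: 0.0
```

Call:
{"fn": "play_rows", "kwargs": {
  "moves": [
    {"gripper": 255, "xyz": [-0.4, -0.03, 0], "delta_rot": [0, 0, 0]},
    {"gripper": 255, "xyz": [-0.8, -0.06, 0], "delta_rot": [0, 0, 0]},
    {"gripper": 255, "xyz": [-1.2, -0.09, 0], "delta_rot": [0, 0, 0]},
    {"gripper": 255, "xyz": [-1.5, -0.11, 0], "delta_rot": [0, 0, 0]},
    {"gripper": 255, "xyz": [-1.81, -0.13, 0], "delta_rot": [0, 0, 0]}
  ]
}}

```text
time_s: 11.65
tcp_pos: [548.1, -67.9, 40.7]
tcp_rot: [3.139, 0.115, 0.006]
ft_force: [2.0, -0.3, 0.6]
grip_width: 0.004
grip_force: 1.4
```

Call:
{"fn": "play_rows", "kwargs": {
  "moves": [
    {"gripper": 255, "xyz": [0, 0, 0], "delta_rot": [0, 0, 0]},
    {"gripper": 255, "xyz": [0, 0, 0], "delta_rot": [0, 0, 0]}
  ]
}}

```text
time_s: 11.85
tcp_pos: [547.4, -67.9, 40.1]
tcp_rot: [3.139, 0.115, 0.002]
ft_force: [1.2, 0.8, 1.6]
grip_width: 0.002
grip_force: 1.0
```

Call:
{"fn": "play_rows", "kwargs": {
  "moves": [
    {"gripper": 255, "xyz": [-0.07, -0.01, 0], "delta_rot": [0, 0, 0]},
    {"gripper": 255, "xyz": [-0.13, -0.01, 0], "delta_rot": [0, 0, 0]},
    {"gripper": 255, "xyz": [-0.13, -0.01, 0], "delta_rot": [0, 0, 0]},
    {"gripper": 255, "xyz": [-0.13, -0.01, 0], "delta_rot": [0, 0, 0]}
  ]
}}

```text
time_s: 12.25
tcp_pos: [545.8, -67.9, 39.5]
tcp_rot: [3.139, 0.115, 0.0]
ft_force: [1.6, 0.2, 1.0]
grip_width: 0.003
grip_force: 1.3
```

Call:
{"fn": "play_rows", "kwargs": {
  "moves": [
    {"gripper": 255, "xyz": [0.6, 0.05, 0], "delta_rot": [0, 0, 0]},
    {"gripper": 255, "xyz": [1.2, 0.1, 0], "delta_rot": [0, 0, 0]},
    {"gripper": 255, "xyz": [1.2, 0.1, 2], "delta_rot": [0, 0, 0]},
    {"gripper": 255, "xyz": [1.2, 0.1, 4.5], "delta_rot": [0, 0, 0]},
    {"gripper": 255, "xyz": [1.2, 2, 6.5], "delta_rot": [0, 0, 0]}
  ]
}}

```text
time_s: 12.75
tcp_pos: [557.4, -49.1, 104.5]
tcp_rot: [3.139, 0.111, -0.003]
ft_force: [0.4, -0.1, 0.2]
grip_width: 0.005
grip_force: 0.0
```

Call:
{"fn": "play_rows", "kwargs": {
  "moves": [
    {"gripper": 255, "xyz": [0, 3, 0], "delta_rot": [0, 0, 0]},
    {"gripper": 255, "xyz": [0, 6, 0], "delta_rot": [0, 0, 0]},
    {"gripper": 255, "xyz": [0, 8.5, 0], "delta_rot": [0, 0, 0]},
    {"gripper": 255, "xyz": [0, 10, 0], "delta_rot": [0, 0, 0]},
    {"gripper": 255, "xyz": [0, 10, 0], "delta_rot": [0, 0, 0]}
  ]
}}

```text
time_s: 13.25
tcp_pos: [557.2, 53.7, 103.7]
tcp_rot: [-3.139, -0.119, 0.003]
ft_force: [0.6, -0.4, 0.7]
grip_width: 0.007
grip_force: 0.0
```

Call:
{"fn": "play_rows", "kwargs": {
  "moves": [
    {"gripper": 255, "xyz": [0, 0, -1.5], "delta_rot": [0, 0, 0]},
    {"gripper": 255, "xyz": [0, 0, -3], "delta_rot": [0, 0, 0]},
    {"gripper": 255, "xyz": [0, 0, -5], "delta_rot": [0, 0, 0]},
    {"gripper": 255, "xyz": [0, 0, -6.5], "delta_rot": [0, 0, 0]},
    {"gripper": 255, "xyz": [0, 0, -6.5], "delta_rot": [0, 0, 0]}
  ]
}}

```text
time_s: 13.75
tcp_pos: [554.7, 51.3, 35.1]
tcp_rot: [-3.139, -0.113, 0.012]
ft_force: [-0.8, 0.2, -0.2]
grip_width: 0.008
grip_force: 0.0
```

Call:
{"fn": "play_rows", "kwargs": {
  "moves": [
    {"gripper": 255, "xyz": [-0.5, -0.04, 0], "delta_rot": [0, 0, 0]},
    {"gripper": 255, "xyz": [-1, -0.07, 0], "delta_rot": [0, 0, 0]},
    {"gripper": 255, "xyz": [-1.4, -0.1, 0], "delta_rot": [0, 0, 0]},
    {"gripper": 255, "xyz": [-1.7, -0.12, 0], "delta_rot": [0, 0, 0]},
    {"gripper": 255, "xyz": [-1.9, -0.14, 0], "delta_rot": [0, 0, 0]}
  ]
}}

```text
time_s: 14.25
tcp_pos: [539.7, 50.7, 40.5]
tcp_rot: [3.139, 0.115, 0.006]
ft_force: [3.5, -0.0, 0.4]
grip_width: 0.007
grip_force: 1.3
```

Call:
{"fn": "play_rows", "kwargs": {
  "moves": [
    {"gripper": 255, "xyz": [-0.07, 0, 0], "delta_rot": [0, 0, 0]},
    {"gripper": 255, "xyz": [-0.13, -0.01, 0], "delta_rot": [0, 0, 0]},
    {"gripper": 255, "xyz": [-0.13, -0.01, 0], "delta_rot": [0, 0, 0]},
    {"gripper": 255, "xyz": [-0.13, -0.01, 0], "delta_rot": [0, 0, 0]}
  ]
}}

```text
time_s: 14.65
tcp_pos: [537.8, 50.8, 39.8]
tcp_rot: [-3.139, -0.115, -0.002]
ft_force: [2.1, -0.1, 2.0]
grip_width: 0.005
grip_force: 1.3
```

Call:
{"fn": "play_rows", "kwargs": {
  "moves": [
    {"gripper": 255, "xyz": [0.6, 0.05, 0], "delta_rot": [0, 0, 0]},
    {"gripper": 255, "xyz": [1.2, 0.1, 0], "delta_rot": [0, 0, 0]},
    {"gripper": 255, "xyz": [1.2, 0.1, 3], "delta_rot": [0, 0, 0]},
    {"gripper": 255, "xyz": [1.2, -2, 7], "delta_rot": [0, 0, 0]},
    {"gripper": 255, "xyz": [0.8, -5, 11], "delta_rot": [0, 0, 0]}
  ]
}}

```text
time_s: 15.15
tcp_pos: [544.5, 1.5, 148.8]
tcp_rot: [-3.138, -0.119, 0.007]
ft_force: [0.4, -0.8, 1.2]
grip_width: 0.007
grip_force: 0.0
```

Call:
{"fn": "play_rows", "kwargs": {
  "moves": [
    {"gripper": 255, "xyz": [-1.5, -2, 3], "delta_rot": [0, 0, 0]},
    {"gripper": 255, "xyz": [-3, -4, 6], "delta_rot": [0, 0, 0]},
    {"gripper": 255, "xyz": [-5, -6.5, 10], "delta_rot": [0, 0, 0]},
    {"gripper": 255, "xyz": [-5, -6.5, 10], "delta_rot": [0, 0, 0]},
    {"gripper": 255, "xyz": [-5, -6.5, 10], "delta_rot": [0, 0, 0]}
  ]
}}

```text
time_s: 15.65
tcp_pos: [495.6, -64.7, 250.0]
tcp_rot: [3.139, 0.113, 0.002]
ft_force: [0.0, -0.4, -0.8]
grip_width: 0.004
grip_force: 0.0
```

```bash
python3 - <<'E'
from lips import *
env.get_image("top");env.get_image("top");p=env.get_image("wrist");cv2.imwrite("pics/w4.png",p["color"])
s=env.state();print(s["tcp_pos"],s["tcp_rot"],s["time_s"])
B=[]
for X in((528,48,56),(537,-69,56),(546.2,-191.5,56)):
    c,r=proj(p,X).round().astype(int);B.append((c-34,c+34,r-6,r+6));print(c,r)
L=lips(p,B);print(L.round(2))
for a in (4.1,4.3,4.5):
    x=np.array([np.cos(np.radians(a)),np.sin(np.radians(a))]);q=L[:,:2]@x;print(a,(q-q[2]).round(2))
E
```

```text
[494.83634518 -63.4944504  246.8854197 ] [-3.13802876 -0.1163687   0.00675495] 15.8
189 158
288 158
391 158
[[ 529.     48.72    4.28    1.  ]
 [ 536.84  -68.24    4.93    1.  ]
 [ 546.24 -189.77    4.95    1.  ]]
4.1 [-0.15 -0.68  0.  ]
4.3 [ 0.69 -0.26  0.  ]
4.5 [1.52 0.17 0.  ]
```

View pics/w4.png

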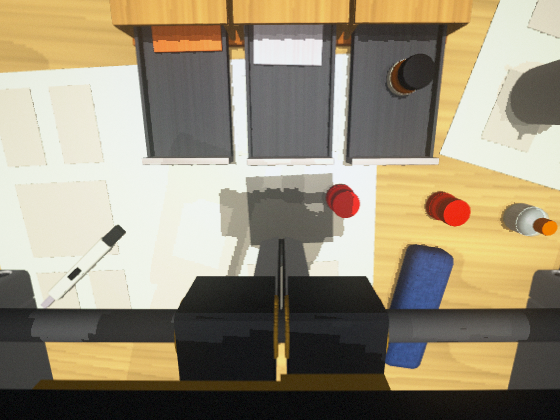

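The wrist view shows all three lips in one line at rows 158–160. Both plates lie in their trays, and the ink jar at (410,75) is untouched. The trays are level to about 1 mm, so I move the hand further clear.

Call:
{"fn": "play_rows", "kwargs": {
  "moves": [
    {"gripper": 255, "xyz": [-3, 0, 1.5], "delta_rot": [0, 0, 0]},
    {"gripper": 255, "xyz": [-6, 0, 3], "delta_rot": [0, 0, 0]},
    {"gripper": 255, "xyz": [-9, 0, 4], "delta_rot": [0, 0, 0]},
    {"gripper": 255, "xyz": [-9, 0, 4], "delta_rot": [0, 0, 0]},
    {"gripper": 255, "xyz": [-9, 0, 4], "delta_rot": [0, 0, 0]}
  ]
}}

```text
time_s: 16.3
tcp_pos: [405.4, -63.7, 288.2]
tcp_rot: [-3.139, -0.116, 0.002]
ft_force: [-0.6, -0.1, -0.5]
grip_width: 0.005
grip_force: 0.0
```

```bash
python3 -c "
from workcell import env
print(env.hand_in())"
```

```text
the job is handed in; nothing more can be done
None
```

I drew both closed trays out until all three lips were level to about 1 mm by camera, with the plates still in their trays and the ink jar untouched, then moved the hand clear and handed the job in at about 16 s; no verdict was returned.

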